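# Widen the carton packing guide by one hole

## Robot

A 6-joint arm with a two-finger parallel gripper is mounted at the origin on the work surface. World frame = base frame: x ahead of the robot, y to its left, z up, the work surface at z = 0. Lengths are in m, angles in rad, forces in N, time in s.
With the tool pointing down it reaches from about 0.4 to 0.925 m from the base axis. Payload 12.5 kg.
Tool frame: the origin (TCP) lies at the very end of the fingers, on their centre line; the grasp point (between the pads) lies manip.hold_point_z behind it (manip.hold_point_z is the distance from the TCP to the grasp point, in m); z points along the fingers, y is the direction in which the jaws open and shut (so a half turn about z gives the same grasp; the last joint's range is limited). The gripper opens to 95 mm and grips with 3 to 60 N. Pads are 20 mm wide; open, the fingers measure 119 mm over their backs; the gripper's body (75 mm by 180 mm) begins 59 mm behind the grasp point.
Start: joints at [1.243, 0.491, 1.559, -0, 1.092, -0.106], TCP at [0.137, 0.61, 0.179] pointing down, gripper open.
Joint ranges: [-3.1, 3.1], [-0.84, 2.19], [0.05, 2.79], [-1.13, 4.28], [0.06, 2.93], [-2.69, 2.69]. Speed limits (rad/s): [2.22, 2.22, 2.79, 3.14, 3.14, 3.14].

## Interface

Orientations are given as a 3x3 rotation matrix whose columns are the frame's x, y, z axes.
In Python, from cell import manip gives the robot as it stands. The module is installed in compiled form; this text tells all that it offers.
- The arm moves only by the tool apply_moves, never from a script. Its argument "rows" is one flat list of numbers, 7 for each row, row after row: the turn, a rotation vector about the world's x, y, z in degrees, then the shift along the world's x, y, z in m, then the opening in per cent of the stroke, from 0 (shut) to 100 (fully open). In form: [ax, ay, az, x, y, z, fingers, ax, ay, az, x, y, z, fingers, ...]. A call has 1 to 20 rows; each row shifts and turns the pose as measured when the row begins; what a row does not reach is not made up. A row lasts 1/10 s, in which the tool goes at most 50 mm and 8.59 degrees, less where a joint would pass 70% of its speed; a pose out of reach is approached as far as the arm can. A call is refused whole if a number of a shift passes 0.05 or a number of a turn 8.59, either way. A call with a gripper value outside its range is refused whole. The fingers move at their own pace and stop on an object; "grip_force" is the grip in N (left out, the last holds). Time passes only in rows, so rows that do not move let the fingers close. It gives the time, the measured TCP pose, the force and the opening at its end, in the units of the state.
- manip.state(): the state, without advancing time (a new reading comes with each control period).
- manip.read_camera(name): name is "scene" or "top"; returns the picture (400x640x3 uint8, red, green, blue); there is no depth.
- manip.calibration(name): a dict with "vfov" (degrees; the focal length in pixels is half the picture's height over the tangent of half this angle, whatever the lens; pixels are square), "cx", "cy" (the principal point, pixels), "extrinsics" (4x4, takes a point from world to camera coordinates). Camera axes: x right, y down, z forward; pixel columns grow to the right and rows downward; lengths in m; the calibration is good to about 2 mm. A picture is of the moment at which its call begins. calibration takes no time and is no camera call.
- manip.finish_job(): hands the job in, once; it reports no verdict.
The state is a dict: "time": time; "joints": joint angles; "qd": joint speeds; "effort": joint torques, N m; "tcp_pos": TCP position; "eef_rot": TCP orientation; "contact_force": force on the tool from outside, world axes, zero at the start; "wrist_torque": the same for the moment, N m; "gripper_width": opening from 0.0 (shut) to 1.0 (fully open).
Only numpy, scipy, OpenCV 4.12 (cv2) and the standard library are available. Lean on these libraries where they do the work, as an engineer would, in place of code of your own. Each camera call takes 0.05 s, during which the arm holds its last target. There are 200 camera calls.

## Task

Widen the carton packing guide by one hole: press its red snap button flush, slide the inner tube with its grey bumper block outward, and let the button snap up in the very next hole without running past it. Push only, with closed fingers and gently (never more than about 25 N on anything, so no gripping), and leave the cartons, tarts and other things on the counter as they are.

Things in the scene. Friction and masses are not known exactly. Their poses are not given: they have to be found in the camera images.
- guide: White fixed base plate, 200 x 400 x 6 mm, with two grey post sockets that carry a level blue square outer tube 40 mm wide and 280 mm long. x points from the tube to the carton bay; y runs along the tube the way the inner tube slides out; z up. Origin on the counter under the tube's centre line. The tube spans y -160 to 120 mm; its top face is nominally at z 100 mm.
- button_start (a point): NOMINAL place of the top centre of the red button at the start (7 mm above the blue tube's top face); fixed to the base, axes as the guide. Outer tube, inner tube, button and block are clamped by hand in the sockets, so all of them really sit up to 9 mm higher or lower and up to 4 mm off along y, anew at each start and not measured: feel for them.
- push_face (a point): NOMINAL start place of a point on the flat inner face of the grey bumper block (90 wide, 75 long, 80 mm high, top at z 135 mm), which sits on the end of the aluminium inner tube (32 wide, top at z 95.5 mm); fixed to the base and off by the same amounts. The block spans y 195 to 270 mm at the start and is pushed outward (+y) here, 20 mm below its top.
- bay (a point): Middle of the carton bay floor on the base plate, beside the tube at +x. Yellow cartons, 50 mm high, and a tart lie in the bay, between a fixed steel fence and one that moves with the block (both about 60 to 80 mm high). Nothing to do here; leave them alone.
- tube (a joint): How far the inner tube with button, block and fence has slid out, in m, along the guide's +y: near 0 at the start (2 mm play either way in a hole), 0.050 in the next hole, 0.100 in the last. Holes are 16 mm long, 17 wide, joined by a slot 11 wide. Sliding takes about 2 N, up to 4 N while the button rubs under the wall. Mass 0.6 kg.
- button (a joint): How far the red button is pressed, m. 0: up, stem (9 mm wide) 7 mm above the blue face, locked in a hole. 0.006: its 12 x 15 mm shoulder just clears the 4 mm wall, so the tube can slide. 0.007: flush. Spring 5 N at first, 8 N flush. Let go between holes, the wall keeps it down at 0.006 with 1 mm of stem showing; over a hole it snaps up and locks both ways.

How it is judged:
On the way, in this order (a step that is already met when the one before it is completed fails the run):
1. the red button is pressed down clear of the tube wall (value of joint button above 0.0055 m), for 0.1 s.
2. the tube is in the next hole with the button snapped up (value of joint tube between 0.0465 and 0.0535 m and value of joint button below 0.0015 m), for 0.2 s.
At the end, for the whole second after the job is handed in: The inner tube has slid out by one hole pitch (50 mm, within 3.5 mm), the red button has snapped fully up in that hole (within 1.5 mm), and the tube is at rest (all of step 2 and velocity of joint tube between -0.005 and 0.005 m/s); the robot touches nothing.
It fails at once if the fingers or the arm push on anything with more than 25 N (contact force between any of the fingers, the arm and anything else above 25 N).
It fails at once if the tube runs past the next hole (value of joint tube above 0.06 m).
It fails at once if the tube is pushed in instead of out (value of joint tube below -0.01 m).
It fails at once if a carton, a tart, the bowl, the shaker or the spatula is moved by more than 20 mm (distance of any of carton_a, carton_b, tart_a, tart_b, bowl, shaker, spatula from where it was at the start of the episode above 0.02 m).
It also fails if it takes over 42 s, if anything falls off the work surface, if the arm or the gripper's body presses on something with over 40 N, if the wrist force passes 120 N, or if a joint passes its speed limit or range.

## Working session

There is one attempt and no reset: what is moved stays moved. The work goes in short steps, Python scripts to look and compute and a tool call to move; the robot and the scene stay as the last step left them, time stands still between calls to the robot, and variables do not carry over. Pictures are saved under pics/ and viewed, about 8 in all and at most 12, crops included, and the job is handed in when it is done.

Besides the shell and the picture viewer there is one more tool, called after ">>>" by a JSON object that holds its "api" and its "payload". apply_moves: Moves the arm, as the interface text tells. Its arguments: {"type":"object","properties":{"rows":{"type":"array","items":{"type":"number"}},"grip_force":{"type":"number"}},"required":["rows"]}

```bash
mkdir -p pics; python3 - <<'E'
from cell import manip
import cv2,numpy as np
for n in("scene","top"):
    cv2.imwrite(f"pics/{n}0.png",manip.read_camera(n)[:,:,::-1])
    c=manip.calibration(n);print(n,c["vfov"],c["cx"],c["cy"],np.round(c["extrinsics"],4).tolist(), {k:v for k,v in c.items() if k not in("extrinsics",)})
s=manip.state();print(s,manip.hold_point_z)
E
```

```text
scene 46.171052294861525 313.2593642847141 201.36412136142062 [[-0.0369, 0.9993, 0.0048, -0.0293], [0.7571, 0.0311, -0.6526, -0.3873], [-0.6523, -0.0204, -0.7577, 1.1455], [0.0, 0.0, 0.0, 1.0]] {'vfov': 46.171052294861525, 'cx': 313.2593642847141, 'cy': 201.36412136142062}
top 47.442240569339106 329.4174138456441 202.25692438971063 [[0.0682, -0.9977, -0.0002, 0.0078], [-0.9773, -0.0667, -0.201, 0.6326], [0.2005, 0.0139, -0.9796, 0.711], [0.0, 0.0, 0.0, 1.0]] {'vfov': 47.442240569339106, 'cx': 329.4174138456441, 'cy': 202.25692438971063}
{'time': 0.1, 'joints': array([ 1.24341227e+00,  4.91513585e-01,  1.55939609e+00,  5.19078927e-06,
        1.09170855e+00, -1.05564201e-01]), 'qd': array([-6.37748044e-05, -2.50332196e-03, -1.95952643e-03,  2.29413861e-03,
        7.48687918e-04,  2.63329080e-03]), 'effort': array([ 3.19040773e-03, -6.13612533e+01, -2.58603841e+01,  6.94408687e-02,
        4.70492465e-02, -7.36622769e-05]), 'tcp_pos': array([0.13737483, 0.60945231, 0.17840871]), 'eef_rot': array([[-9.75498142e-01,  2.20007415e-01, -3.34152325e-04],
       [ 2.20007640e-01,  9.75497667e-01, -9.69620364e-04],
       [ 1.12641144e-04, -1.01937893e-03, -9.99999474e-01]]), 'contact_force': array([ 1.00991238, -1.418995  ,  0.04195745]), 'wrist_torque': array([ 0.02487188, -0.01715527, -0.02182989]), 'gripper_width': 0.9987816264619472} 0.0188
```

View pics/scene0.png

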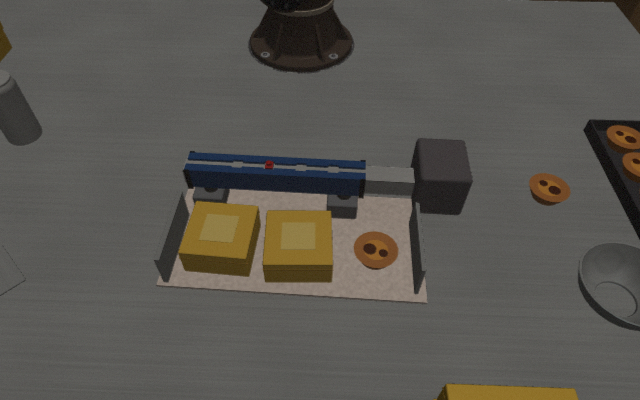

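View pics/top0.png

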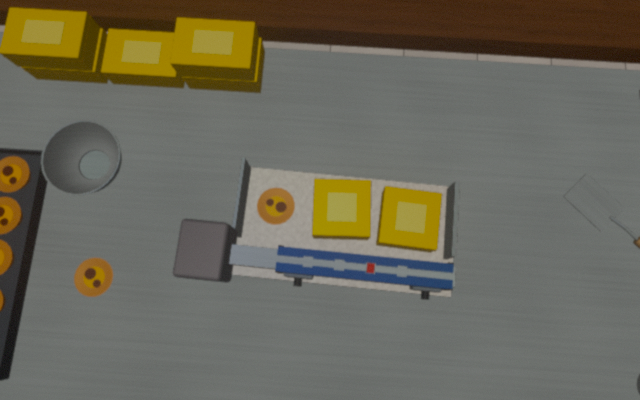

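The scene view shows the red button at about (269,165), the grey block's top around (440,155), and the blue tube running from x=187 to 365. In the top view the button is at (370,268), the block's top around (204,250), and the tube runs from (277,257) to (453,277). The arm is out of the top view.

```bash
cat > h.py <<'E'
from cell import manip
import cv2,numpy as np
def K(n):
    c=manip.calibration(n);f=200/np.tan(np.radians(c["vfov"]/2))
    return np.array([[f,0,c["cx"]],[0,f,c["cy"]],[0,0,1]]),np.array(c["extrinsics"])
def onz(n,uv,z):
    k,E=K(n);R,t=E[:3,:3],E[:3,3];o=-R.T@t;d=R.T@np.linalg.inv(k)@np.r_[uv,1.];return o+d*(z-o[2])/d[2]
def tri(a,b):
    P=[K(n)[0]@K(n)[1][:3] for n in("scene","top")]
    X=cv2.triangulatePoints(P[0],P[1],np.float64(a).reshape(2,1),np.float64(b).reshape(2,1))[:,0];return X[:3]/X[3]
def red(im):
    r,g,b=[im[:,:,i].astype(int) for i in range(3)];m=((r>100)&(g<0.45*r)&(b<0.5*r)).astype(np.uint8)
    n,_,st,ce=cv2.connectedComponentsWithStats(m);return [(ce[i].round(2).tolist(),st[i].tolist()) for i in range(1,n)]
def blue(im):
    r,g,b=[im[:,:,i].astype(int) for i in range(3)];m=((b>60)&(b>1.6*r)&(b>1.2*g)).astype(np.uint8)
    m=cv2.morphologyEx(m,cv2.MORPH_CLOSE,np.ones((9,9)));return max(cv2.findContours(m,0,1)[0],key=cv2.contourArea)
E
python3 - <<'E'
from h import *
I={n:cv2.imread(f"pics/{n}0.png")[:,:,::-1] for n in("scene","top")}
for n in I:
    print(n,red(I[n]));print(np.round(cv2.boxPoints(cv2.minAreaRect(blue(I[n]))),1).tolist())
im=cv2.resize(I["top"][205:305,160:470],None,fx=2.5,fy=2.5,interpolation=cv2.INTER_CUBIC)
jm=cv2.resize(I["scene"][130:230,170:480],None,fx=2.5,fy=2.5,interpolation=cv2.INTER_CUBIC)
cv2.imwrite("pics/crop0.png",cv2.convertScaleAbs(np.vstack([im,jm])[:,:,::-1],alpha=1.8))
E
```

```text
scene [([268.8, 164.23], [265, 161, 8, 7, 30])]
[[183.89999389648438, 169.6999969482422], [184.89999389648438, 151.60000610351562], [364.8999938964844, 161.10000610351562], [363.8999938964844, 179.1999969482422]]
top [([370.18, 267.59], [367, 264, 7, 8, 51])]
[[275.29998779296875, 271.29998779296875], [277.79998779296875, 246.5], [453.3999938964844, 264.1000061035156], [450.8999938964844, 289.0]]
```

View pics/crop0.png

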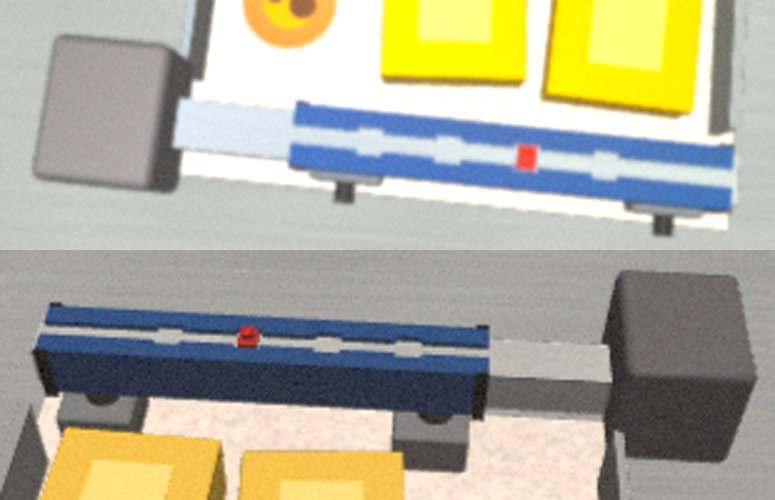

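The crop shows the slot centre line clearly: in the top view from (295,134) to (735,175), and in the scene view from (45,332) to (488,355), in crop pixels. The inner tube enters the block at crop (177,123) in the top view, and two holes lie outward of the button.

```bash
python3 - <<'E'
from h import *
T=lambda x,y:(160+(x+.5)/2.5-.5,205+(y+.5)/2.5-.5)
S=lambda x,y:(170+(x+.5)/2.5-.5,130+(y-250+.5)/2.5-.5)
b=tri((268.8,164.23),(370.18,267.59))
o=tri(S(488,355),T(295,134));i=tri(S(45,332),T(735,175))
f=tri(S(616,372),T(190,52)) # block inner top corner, bay side
f2=tri(S(622,272),T(165,187))
d=(o-i)[:2];L=np.linalg.norm(d);e=d/L
print("button",b,"out",o,"in",i,"len",L,"yaw dir",e,np.degrees(np.arctan2(e[1],e[0])))
print("y of button from tube in end",(b-i)[:2]@e,"block corners",f,f2,(f-i)[:2]@e,(f2-i)[:2]@e)
print("block top z .135 top cam",onz("top",T(190,52),.135),onz("top",T(165,187),.135))
E
```

```text
button [ 0.52276452 -0.02090122  0.10042824] out [0.52775055 0.12745328 0.09522545] in [ 0.52044293 -0.15101054  0.09686031] len 0.2785596885589742 yaw dir [0.02623358 0.99965584] 88.49675405154657
y of button from tube in end 0.13012544381955307 block corners [0.57136122 0.19451505 0.12852862] [0.48890229 0.20331801 0.13127027] 0.3467424475700904 0.3533791797682229
block top z .135 top cam [0.57020833 0.19033867 0.135     ] [0.48818299 0.19631912 0.135     ]
```

>>> {"api": "apply_moves", "payload": {"rows": [0, 0, 5.6, 0.024, -0.039, 0, 0, 0, 0, 5.6, 0.024, -0.039, 0, 0, 0, 0, 0, 0.024, -0.039, 0, 0, 0, 0, 0, 0.024, -0.039, 0, 0, 0, 0, 0, 0.024, -0.039, 0, 0, 0, 0, 0, 0.024, -0.039, 0, 0, 0, 0, 0, 0.024, -0.039, 0, 0, 0, 0, 0, 0.024, -0.039, 0, 0, 0, 0, 0, 0.024, -0.039, 0, 0, 0, 0, 0, 0.024, -0.039, 0, 0, 0, 0, 0, 0.024, -0.039, 0, 0, 0, 0, 0, 0.024, -0.039, 0, 0, 0, 0, 0, 0.024, -0.039, 0, 0, 0, 0, 0, 0.024, -0.039, 0, 0, 0, 0, 0, 0.024, -0.039, 0, 0, 0, 0, 0, 0.024, -0.039, 0, 0, 0, 0, 0, 0, 0, 0, 0]}}

```text
time: 1.8
tcp_pos: [0.5292, -0.0428, 0.1748]
eef_rot: [[-1.0, 0.014, -0.002], [0.014, 1.0, -0.003], [0.002, -0.003, -1.0]]
contact_force: [0.1, 0.6, 0.5]
gripper_width: 0.008
```

>>> {"api": "apply_moves", "payload": {"rows": [0, 0, 0, -0.006, 0.022, -0.02, 0, 0, 0, 0, 0, 0, -0.02, 0, 0, 0, 0, 0, 0, -0.01, 0, 0, 0, 0, 0, 0, 0, 0, 0, 0, 0, 0, 0, 0, 0]}}

```text
time: 2.3
tcp_pos: [0.5224, -0.0208, 0.1229]
eef_rot: [[-1.0, 0.018, -0.003], [0.018, 1.0, -0.003], [0.003, -0.003, -1.0]]
contact_force: [-0.4, -0.3, 0.6]
gripper_width: 0.003
```

```bash
python3 - <<'E'
from h import *
s=manip.state();print(s["tcp_pos"],s["contact_force"],s["gripper_width"],s["time"])
I={n:manip.read_camera(n) for n in("scene","top")}
im=[cv2.resize(I["top"][200:320,280:480],None,fx=3,fy=3,interpolation=3),cv2.resize(I["scene"][80:200,180:380],None,fx=3,fy=3,interpolation=3)]
cv2.imwrite("pics/c1.png",cv2.convertScaleAbs(cv2.resize(np.vstack(im),None,fx=.8,fy=.8)[:,:,::-1],alpha=1.8))
E
```

```text
[ 0.52239275 -0.02077918  0.12289822] [-0.41518907 -0.27507429  0.55416862] 0.002944404408496675 2.3
```

View pics/c1.png

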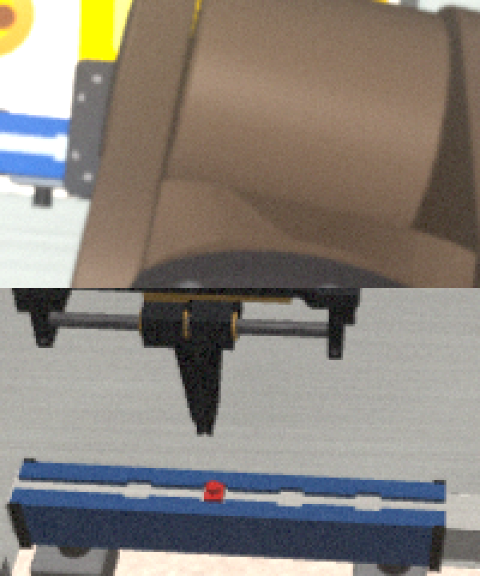

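The finger tip is at crop (205,434) and the button at (213,490) in the scene view. I'll check whether that lateral offset is real.

```bash
python3 - <<'E'
from h import *
k,E=K("scene")
for p in([.5224,-.0208,.1229],[.5224,-.0158,.1229],[.523,-.0209,.1004],[.523,-.0209,.094]):
    q=k@(E[:3]@np.r_[p,1]);print(q[:2]/q[2])
I=manip.read_camera("scene");print(red(I))
E
```

```text
[267.92403763 153.51153477]
[271.21065156 153.60729449]
[268.81181092 164.35072331]
[269.08585401 167.26697266]
[([268.53, 164.21], [265, 161, 8, 7, 34])]
```

```bash
python3 - <<'E'
from h import *
I=manip.read_camera("scene")[110:180,230:310]
cv2.imwrite("pics/c2.png",cv2.convertScaleAbs(cv2.resize(I,None,fx=8,fy=8,interpolation=3)[:,:,::-1],alpha=2.2))
E
```

```text
(no output)
```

View pics/c2.png

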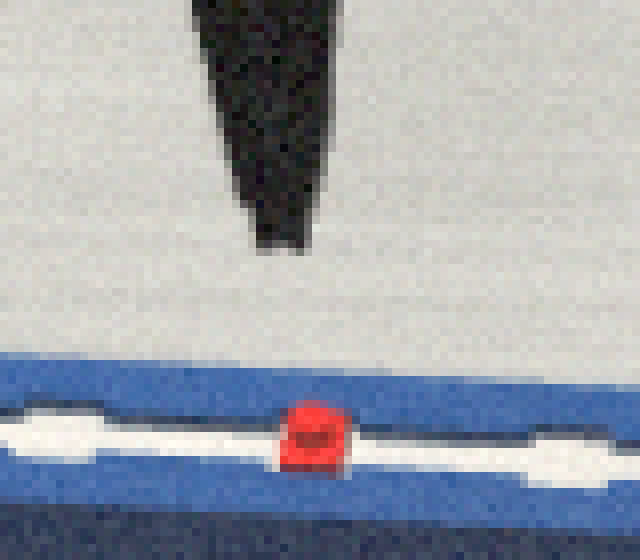

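The tip is seen at (265,141), but the projection of the reported TCP is (268,153), about 12 px lower. I'll check the calibration against the robot's base before touching anything.

```bash
python3 - <<'E'
from h import *
k,E=K("scene")
def pr(p,n="scene"):
    k,E=K(n);q=k@(E[:3]@np.r_[p,1]);return (q[:2]/q[2]).round(1)
for z in(0,.01,.02):print(z,pr([0,0,z]),pr([.09,0,z]),pr([0,.09,z]),pr([0,-.09,z]))
print("tip alternatives: x-24mm",pr([.4984,-.0248,.1229]),"z+26",pr([.5224,-.0248,.1489]))
print("body bottom",pr([.5224,-.1108,.2007]),pr([.5224,.0692,.2007]))
# residuals of table-plane agreement between cameras: loose tart, base plate corners
P=lambda n,uv,z:onz(n,np.array(uv,float),z).round(4)
print("plate corner out/bay",P("scene",(425,294),.006),P("top",(247,168),.006))
print("tart",P("scene",(549,188),.02),P("top",(93,277),.02))
I=manip.read_camera("scene")[0:180,180:380]
cv2.imwrite("pics/c3.png",cv2.convertScaleAbs(cv2.resize(I,None,fx=3.3,fy=3.3,interpolation=3)[:,:,::-1],alpha=2.2))
E
```

```text
0 [301.3  42.7] [299.2  63.6] [338.1  43.6] [264.5  41.8]
0.01 [301.2  39. ] [299.1  59.8] [338.3  39.9] [264.2  38.1]
0.02 [301.1  35.2] [299.   55.9] [338.5  36.1] [263.9  34.3]
tip alternatives: x-24mm [266.9 142.8] z+26 [264.  140.6]
body bottom [199.8 111. ] [328.8 114.5]
plate corner out/bay [0.6872 0.2187 0.006 ] [0.6971 0.2093 0.006 ]
tart [0.4797 0.4533 0.02  ] [0.4789 0.4538 0.02  ]
```

View pics/c3.png

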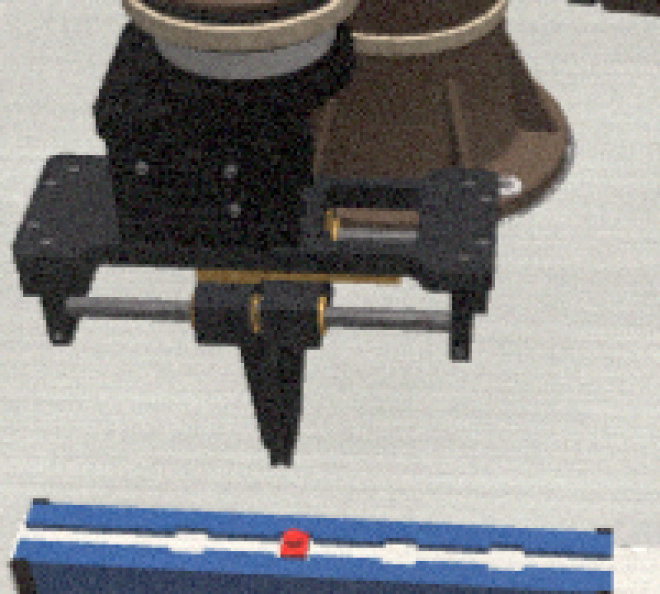

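The base and the loose tart agree with the calibration, so the visible tip really is about 26 mm above the reported TCP height; x and y match. I'll feel downward in small steps and judge contact by force.

>>> {"api": "apply_moves", "payload": {"rows": [0, 0, 0, 0, 0.001, -0.006, 0, 0, 0, 0, 0, 0, -0.006, 0, 0, 0, 0, 0, 0, 0, 0]}}

```text
time: 2.85
tcp_pos: [0.5229, -0.02, 0.1109]
eef_rot: [[-1.0, 0.018, -0.001], [0.018, 1.0, -0.003], [0.001, -0.003, -1.0]]
contact_force: [0.0, -0.6, 1.2]
gripper_width: 0.001
```

>>> {"api": "apply_moves", "payload": {"rows": [0, 0, 0, 0, 0, -0.002, 0, 0, 0, 0, 0, 0, -0.002, 0, 0, 0, 0, 0, 0, 0, 0]}}

```text
time: 3.15
tcp_pos: [0.5228, -0.0201, 0.1063]
eef_rot: [[-1.0, 0.018, -0.001], [0.018, 1.0, -0.003], [0.001, -0.003, -1.0]]
contact_force: [-0.4, -0.5, 0.3]
gripper_width: 0.003
```

>>> {"api": "apply_moves", "payload": {"rows": [0, 0, 0, 0, 0, -0.002, 0, 0, 0, 0, 0, 0, 0, 0]}}

```text
time: 3.35
tcp_pos: [0.5229, -0.0201, 0.1042]
eef_rot: [[-1.0, 0.018, -0.001], [0.018, 1.0, -0.003], [0.001, -0.003, -1.0]]
contact_force: [-0.2, -0.2, 0.2]
gripper_width: 0.007
```

>>> {"api": "apply_moves", "payload": {"rows": [0, 0, 0, 0, 0, -0.002, 0, 0, 0, 0, 0, 0, 0, 0]}}

```text
time: 3.55
tcp_pos: [0.5229, -0.0201, 0.102]
eef_rot: [[-1.0, 0.018, -0.001], [0.018, 1.0, -0.003], [0.001, -0.003, -1.0]]
contact_force: [-0.1, -1.0, -0.8]
gripper_width: 0.004
```

>>> {"api": "apply_moves", "payload": {"rows": [0, 0, 0, 0, 0, -0.002, 0, 0, 0, 0, 0, 0, 0, 0]}}

```text
time: 3.75
tcp_pos: [0.523, -0.0201, 0.0999]
eef_rot: [[-1.0, 0.018, -0.001], [0.018, 1.0, -0.003], [0.001, -0.003, -1.0]]
contact_force: [0.4, -0.6, 0.1]
gripper_width: 0.006
```

>>> {"api": "apply_moves", "payload": {"rows": [0, 0, 0, 0, 0, -0.002, 0, 0, 0, 0, 0, 0, 0, 0]}}

```text
time: 3.95
tcp_pos: [0.5229, -0.0201, 0.0977]
eef_rot: [[-1.0, 0.018, -0.001], [0.018, 1.0, -0.003], [0.001, -0.003, -1.0]]
contact_force: [-0.2, 0.4, 0.9]
gripper_width: 0.002
```

No contact 5 mm below the expected button top, which fits the higher tip. I'll continue carefully.

>>> {"api": "apply_moves", "payload": {"rows": [0, 0, 0, 0, 0, -0.002, 0, 0, 0, 0, 0, 0, -0.002, 0, 0, 0, 0, 0, 0, -0.002, 0]}}

```text
time: 4.25
tcp_pos: [0.5231, -0.0201, 0.0915]
eef_rot: [[-1.0, 0.018, -0.001], [0.018, 1.0, -0.003], [0.0, -0.003, -1.0]]
contact_force: [0.6, 0.7, 0.6]
gripper_width: 0.002
```

```bash
python3 - <<'E'
from h import *
s=manip.state();print(s["tcp_pos"],s["contact_force"],s["time"])
I=manip.read_camera("scene");print(red(I))
I=I[110:180,230:310]
cv2.imwrite("pics/c4.png",cv2.convertScaleAbs(cv2.resize(I,None,fx=8,fy=8,interpolation=3)[:,:,::-1],alpha=2.2))
E
```

```text
[ 0.52307856 -0.02011945  0.09148684] [0.58815285 0.67936112 0.63804877] 4.25
[([268.62, 164.24], [265, 161, 8, 7, 37])]
```

View pics/c4.png

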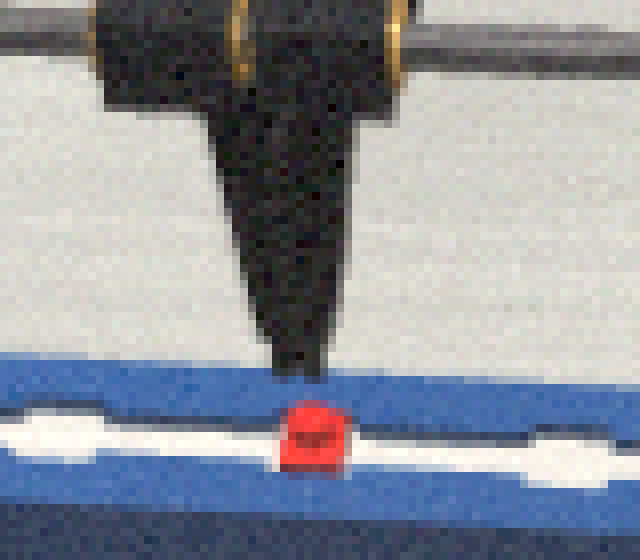

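The tip is now at (267.5,157) and the button at (268.6,164). The tip covers the far edge of the tube's top, so it hangs over the tube with a few mm still to go. It sits about 2 mm short in +y.

>>> {"api": "apply_moves", "payload": {"rows": [0, 0, 0, 0, 0.002, -0.002, 0, 0, 0, 0, 0, 0, -0.002, 0, 0, 0, 0, 0, 0, 0, 0]}}

```text
time: 4.6
tcp_pos: [0.5228, -0.0179, 0.0866]
eef_rot: [[-1.0, 0.018, -0.001], [0.018, 1.0, -0.003], [0.001, -0.003, -1.0]]
contact_force: [0.5, 0.4, -0.3]
gripper_width: 0.002
```

>>> {"api": "apply_moves", "payload": {"rows": [0, 0, 0, 0, 0, -0.002, 0, 0, 0, 0, 0, 0, 0, 0]}}

```text
time: 4.8
tcp_pos: [0.5228, -0.0178, 0.0844]
eef_rot: [[-1.0, 0.018, -0.001], [0.018, 1.0, -0.003], [0.001, -0.003, -1.0]]
contact_force: [0.2, 0.5, 0.3]
gripper_width: 0.005
```

>>> {"api": "apply_moves", "payload": {"rows": [0, 0, 0, 0, 0, -0.002, 0, 0, 0, 0, 0, 0, 0, 0]}}

```text
time: 5.0
tcp_pos: [0.5229, -0.0179, 0.0823]
eef_rot: [[-1.0, 0.018, -0.001], [0.018, 1.0, -0.003], [0.001, -0.003, -1.0]]
contact_force: [0.4, 0.1, 0.4]
gripper_width: 0.006
```

>>> {"api": "apply_moves", "payload": {"rows": [0, 0, 0, 0, 0, -0.002, 0, 0, 0, 0, 0, 0, 0, 0]}}

```text
time: 5.2
tcp_pos: [0.5229, -0.0179, 0.0802]
eef_rot: [[-1.0, 0.018, -0.001], [0.018, 1.0, -0.003], [0.001, -0.003, -1.0]]
contact_force: [0.3, 0.6, -0.7]
gripper_width: 0.007
```

>>> {"api": "apply_moves", "payload": {"rows": [0, 0, 0, 0, 0, -0.0015, 0, 0, 0, 0, 0, 0, 0, 0]}}

```text
time: 5.4
tcp_pos: [0.5229, -0.0179, 0.0785]
eef_rot: [[-1.0, 0.018, -0.001], [0.018, 1.0, -0.003], [0.001, -0.003, -1.0]]
contact_force: [0.2, 0.5, 0.0]
gripper_width: 0.005
```

>>> {"api": "apply_moves", "payload": {"rows": [0, 0, 0, 0, 0, -0.0015, 0, 0, 0, 0, 0, 0, 0, 0]}}

```text
time: 5.6
tcp_pos: [0.5229, -0.0179, 0.0769]
eef_rot: [[-1.0, 0.018, -0.001], [0.018, 1.0, -0.003], [0.001, -0.003, -1.0]]
contact_force: [-0.5, -0.5, 0.2]
gripper_width: 0.008
```

>>> {"api": "apply_moves", "payload": {"rows": [0, 0, 0, 0, 0, -0.0015, 0, 0, 0, 0, 0, 0, 0, 0]}}

```text
time: 5.8
tcp_pos: [0.5229, -0.0179, 0.0753]
eef_rot: [[-1.0, 0.018, -0.001], [0.018, 1.0, -0.003], [0.001, -0.003, -1.0]]
contact_force: [0.2, 0.2, 0.3]
gripper_width: 0.003
```

```bash
python3 - <<'E'
from h import *
I=manip.read_camera("scene");print(red(I))
I=I[110:180,230:310]
cv2.imwrite("pics/c5.png",cv2.convertScaleAbs(cv2.resize(I,None,fx=8,fy=8,interpolation=3)[:,:,::-1],alpha=2.2))
E
```

```text
[([267.94, 166.29], [265, 165, 8, 3, 17])]
```

View pics/c5.png

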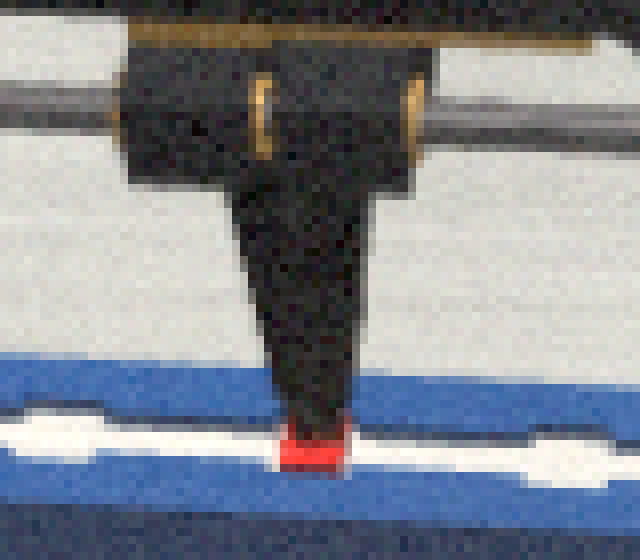

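The tip, with its front edge at about v=165, is lined up with the button (u 269.5 against 269). The button is still up and there is no force yet.

>>> {"api": "apply_moves", "payload": {"rows": [0, 0, 0, 0, 0, -0.0015, 0, 0, 0, 0, 0, 0, 0, 0]}}

```text
time: 6.05
tcp_pos: [0.523, -0.0179, 0.0738]
eef_rot: [[-1.0, 0.018, -0.001], [0.018, 1.0, -0.003], [0.001, -0.003, -1.0]]
contact_force: [-0.0, 0.6, -0.3]
gripper_width: 0.003
```

>>> {"api": "apply_moves", "payload": {"rows": [0, 0, 0, 0, 0, -0.0015, 0, 0, 0, 0, 0, 0, 0, 0]}}

```text
time: 6.25
tcp_pos: [0.523, -0.0179, 0.0722]
eef_rot: [[-1.0, 0.018, -0.001], [0.018, 1.0, -0.003], [0.001, -0.003, -1.0]]
contact_force: [-0.5, 0.4, 0.5]
gripper_width: 0.004
```

>>> {"api": "apply_moves", "payload": {"rows": [0, 0, 0, 0, 0, -0.0015, 0, 0, 0, 0, 0, 0, 0, 0]}}

```text
time: 6.45
tcp_pos: [0.523, -0.0179, 0.0705]
eef_rot: [[-1.0, 0.018, -0.001], [0.018, 1.0, -0.003], [0.001, -0.003, -1.0]]
contact_force: [0.1, -0.2, -0.8]
gripper_width: 0.004
```

```bash
python3 - <<'E'
from h import *
s=manip.state();print(s["effort"].round(2),s["joints"].round(3),s["wrist_torque"].round(2))
I=manip.read_camera("scene");print(red(I))
I=I[130:180,230:310]
cv2.imwrite("pics/c6.png",cv2.convertScaleAbs(cv2.resize(I,None,fx=9,fy=9,interpolation=3)[:,:,::-1],alpha=2.2))
E
```

```text
[-0.000e+00 -5.359e+01 -1.805e+01 -4.000e-02  3.000e-02 -0.000e+00] [-0.159  0.493  1.92  -0.005  0.729 -1.708] [ 0.02 -0.03 -0.03]
[([265.33, 166.67], [265, 166, 2, 2, 3]), ([269.5, 167.0], [269, 167, 2, 1, 2])]
```

View pics/c6.png

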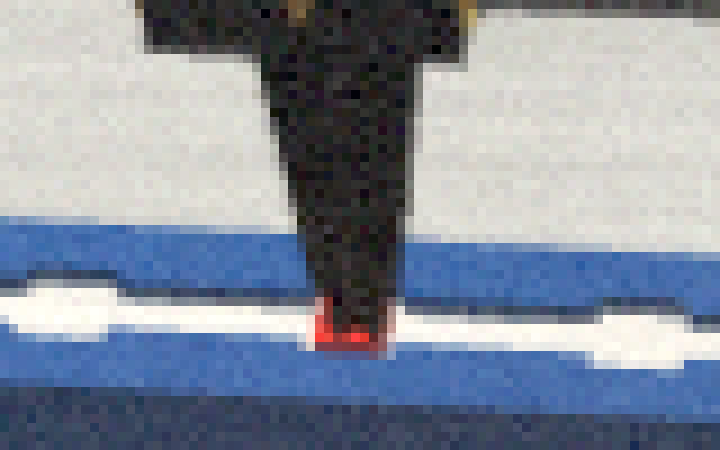

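The tip's front edge is at v≈167 and the button is still up (its red sides are visible at u 265–273). Counting the pad's half depth, contact should be about 5 mm further down.

>>> {"api": "apply_moves", "payload": {"rows": [0, 0, 0, 0, 0, -0.0015, 0, 0, 0, 0, 0, 0, 0, 0]}}

```text
time: 6.7
tcp_pos: [0.5233, -0.018, 0.0694]
eef_rot: [[-1.0, 0.018, -0.0], [0.018, 1.0, -0.003], [0.0, -0.003, -1.0]]
contact_force: [-1.4, 0.1, 5.5]
gripper_width: 0.001
```

>>> {"api": "apply_moves", "payload": {"rows": [0, 0, 0, 0, 0, -0.0015, 0, 0, 0, 0, 0, 0, 0, 0]}}

```text
time: 6.9
tcp_pos: [0.5233, -0.018, 0.0684]
eef_rot: [[-1.0, 0.018, 0.0], [0.018, 1.0, -0.003], [-0.0, -0.003, -1.0]]
contact_force: [-1.2, 0.6, 4.6]
gripper_width: 0.007
```

>>> {"api": "apply_moves", "payload": {"rows": [0, 0, 0, 0, 0, -0.0015, 0, 0, 0, 0, 0, 0, 0, 0]}}

```text
time: 7.1
tcp_pos: [0.5233, -0.018, 0.0675]
eef_rot: [[-1.0, 0.018, 0.001], [0.018, 1.0, -0.003], [-0.001, -0.003, -1.0]]
contact_force: [-2.0, 0.3, 6.3]
gripper_width: 0.005
```

>>> {"api": "apply_moves", "payload": {"rows": [0, 0, 0, 0, 0, -0.001, 0, 0, 0, 0, 0, 0, 0, 0]}}

```text
time: 7.3
tcp_pos: [0.5233, -0.018, 0.0671]
eef_rot: [[-1.0, 0.018, 0.001], [0.018, 1.0, -0.004], [-0.001, -0.004, -1.0]]
contact_force: [-1.7, 0.7, 5.2]
gripper_width: -0.0
```

Contact at a reported z of about 0.070, with 5–6 N, which is the button spring. I'll press further.

>>> {"api": "apply_moves", "payload": {"rows": [0, 0, 0, 0, 0, -0.0015, 0, 0, 0, 0, 0, 0, -0.0015, 0]}}

```text
time: 7.5
tcp_pos: [0.5234, -0.018, 0.0649]
eef_rot: [[-1.0, 0.018, 0.002], [0.018, 1.0, -0.004], [-0.002, -0.004, -1.0]]
contact_force: [-2.2, -0.9, 7.3]
gripper_width: 0.004
```

>>> {"api": "apply_moves", "payload": {"rows": [0, 0, 0, 0, 0, -0.0015, 0, 0, 0, 0, 0, 0, -0.0015, 0]}}

```text
time: 7.7
tcp_pos: [0.5234, -0.018, 0.0627]
eef_rot: [[-1.0, 0.018, 0.002], [0.018, 1.0, -0.004], [-0.002, -0.004, -1.0]]
contact_force: [-4.7, 0.5, 20.5]
gripper_width: 0.008
```

The button has bottomed flush (20 N). I'll ease off a little and drag it outward.

>>> {"api": "apply_moves", "payload": {"rows": [0, 0, 0, 0, 0, 0.0005, 0]}}

```text
time: 7.8
tcp_pos: [0.5234, -0.018, 0.0636]
eef_rot: [[-1.0, 0.018, 0.003], [0.018, 1.0, -0.004], [-0.003, -0.004, -1.0]]
contact_force: [-2.5, 0.5, 6.4]
gripper_width: 0.006
```

>>> {"api": "apply_moves", "payload": {"rows": [0, 0, 0, 0, 0, -0.0009, 0, 0, 0, 0, 0, 0.002, -0.0006, 0, 0, 0, 0, 0, 0.002, -0.0006, 0]}}

```text
time: 8.1
tcp_pos: [0.5235, -0.0145, 0.063]
eef_rot: [[-1.0, 0.018, 0.004], [0.018, 1.0, -0.005], [-0.004, -0.005, -1.0]]
contact_force: [-2.5, -1.7, 7.5]
gripper_width: 0.006
```

>>> {"api": "apply_moves", "payload": {"rows": [0, 0, 0, 0, 0.002, -0.0006, 0, 0, 0, 0, 0, 0.002, -0.0006, 0, 0, 0, 0, 0, 0.002, -0.0006, 0]}}

```text
time: 8.4
tcp_pos: [0.5238, -0.0095, 0.0629]
eef_rot: [[-1.0, 0.017, 0.005], [0.017, 1.0, -0.007], [-0.005, -0.007, -1.0]]
contact_force: [-3.2, -3.8, 9.3]
gripper_width: 0.004
```

```bash
python3 - <<'E'
from h import *
I=manip.read_camera("scene");print(red(I));s=manip.state();print(s["tcp_pos"],s["contact_force"],s["time"])
np.save("s.npy",I)
# block left top edge column along row 150, and same in start picture
J=cv2.imread("pics/scene0.png")[:,:,::-1]
for n,A in(("start",J),("now",I)):
    g=A.astype(int).sum(2)[146:156].mean(0);print(n,g[405:425].astype(int))
E
```

```text
[]
[ 0.52382936 -0.00931825  0.06297044] [-2.55938618 -2.19194448  9.62725196] 8.45
start [271 272 271 270 272 270 271 265 226 144  94  82  94 115 140 159 173 176
 181 180]
now [296 299 297 297 298 297 295 296 294 297 298 296 292 276 199 126  96  96
 111 139]
```

The block edge has moved 5 px (about 8 mm), matching the tip, so the tube follows. I'll drag a bit more, then lift off.

>>> {"api": "apply_moves", "payload": {"rows": [0, 0, 0, 0, 0.003, -0.0006, 0, 0, 0, 0, 0, 0.003, -0.0006, 0, 0, 0, 0, 0, 0.003, -0.0006, 0]}}

```text
time: 8.75
tcp_pos: [0.5241, -0.0015, 0.063]
eef_rot: [[-1.0, 0.016, 0.007], [0.016, 1.0, -0.009], [-0.007, -0.009, -1.0]]
contact_force: [-2.2, -2.7, 9.5]
gripper_width: 0.002
```

>>> {"api": "apply_moves", "payload": {"rows": [0, 0, 0, 0, 0, 0.003, 0, 0, 0, 0, 0, 0, 0.02, 0, 0, 0, 0, 0, 0, 0.03, 0, 0, 0, 0, 0, 0, 0.02, 0, 0, 0, 0, 0, 0, 0, 0]}}

```text
time: 9.25
tcp_pos: [0.5235, -0.0014, 0.138]
eef_rot: [[-1.0, 0.016, 0.005], [0.016, 1.0, -0.009], [-0.005, -0.008, -1.0]]
contact_force: [0.0, 1.0, 0.6]
gripper_width: 0.005
```

```bash
python3 - <<'E'
from h import *
I=manip.read_camera("scene");print(red(I));s=manip.state();print(s["tcp_pos"],s["contact_force"],s["eef_rot"].round(4).tolist(),s["time"])
A=I
g=A.astype(int).sum(2)[146:156].mean(0);print(g[410:440].astype(int))
im=I[110:230,250:480]
cv2.imwrite("pics/c7.png",cv2.convertScaleAbs(cv2.resize(im,None,fx=3.4,fy=3.4,interpolation=3)[:,:,::-1],alpha=2))
E
```

```text
[([279.62, 165.08], [277, 164, 6, 3, 13])]
[ 0.522952   -0.00133264  0.13679011] [-0.24648801 -0.49802898  0.57401437] [[-0.9999, 0.0163, 0.0038], [0.0163, 0.9998, -0.0083], [-0.0039, -0.0083, -1.0]] 9.3
[282 279 282 279 279 281 281 283 284 281 282 282 284 275 233 155  95  86
  95 110 138 159 173 184 187 183 185 186 187 186]
```

View pics/c7.png

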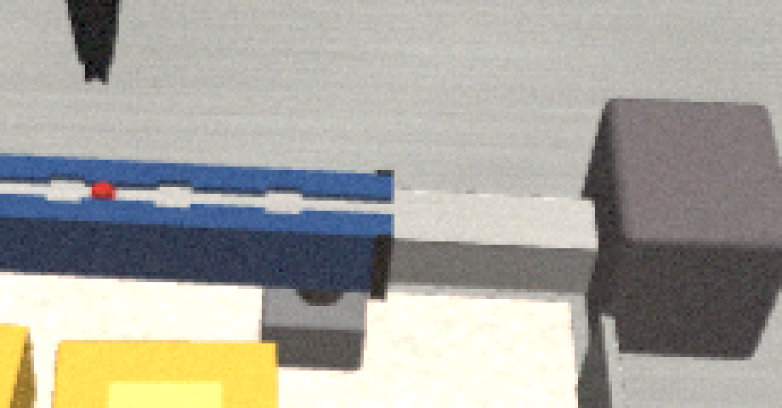

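The button is held down about 16 mm past its first hole ((102,190) in the crop, holes at 66 and 175). The face of the block is at crop x≈595. Next I move over the gap between tube and block, and go down to 8 mm above the felt button-top height, which is 20 mm below the block's top.

>>> {"api": "apply_moves", "payload": {"rows": [0, 0, 0, 0.001, 0.035, 0.005, 0, 0, 0, 0, 0.001, 0.036, 0, 0, 0, 0, 0, 0.001, 0.036, 0, 0, 0, 0, 0, 0.001, 0.036, 0, 0, 0, 0, 0, 0.001, 0.032, 0, 0, 0, 0, 0, 0, 0, 0, 0]}}

```text
time: 9.9
tcp_pos: [0.5253, 0.1785, 0.1348]
eef_rot: [[-1.0, 0.02, -0.004], [0.02, 1.0, -0.009], [0.004, -0.009, -1.0]]
contact_force: [0.6, -0.0, -0.0]
gripper_width: 0.005
```

```bash
python3 - <<'E'
from h import *
I=manip.read_camera("scene");print(red(I));s=manip.state();print(s["tcp_pos"],s["contact_force"],s["time"])
im=I[70:190,330:480]
cv2.imwrite("pics/c8.png",cv2.convertScaleAbs(cv2.resize(im,None,fx=4,fy=4,interpolation=3)[:,:,::-1],alpha=2))
E
```

```text
[([279.62, 165.08], [277, 164, 6, 3, 13])]
[0.52513974 0.17710111 0.13461061] [-0.02309587  0.29735334  0.58499422] 9.95
```

View pics/c8.png

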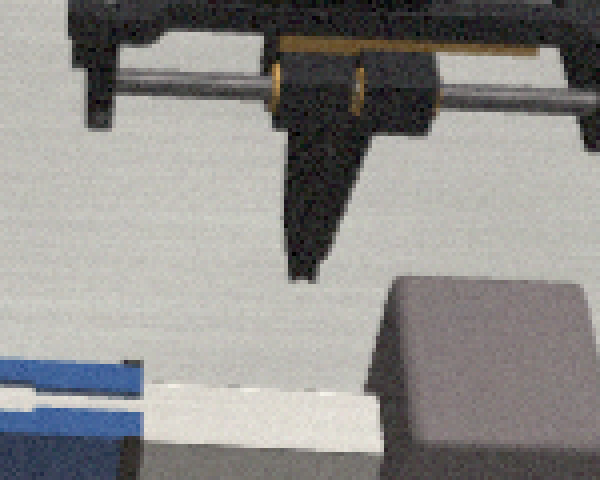

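The finger (tip at crop (303,278)) hangs over the inner tube, about 29 mm short of the block face (crop x≈388). It can go straight down.

>>> {"api": "apply_moves", "payload": {"rows": [0, 0, 0, 0.002, 0, -0.019, 0, 0, 0, 0, 0, 0, -0.019, 0, 0, 0, 0, 0, 0, -0.017, 0, 0, 0, 0, 0, 0, 0, 0]}}

```text
time: 10.35
tcp_pos: [0.5259, 0.1739, 0.075]
eef_rot: [[-1.0, 0.021, -0.008], [0.022, 1.0, -0.011], [0.008, -0.011, -1.0]]
contact_force: [-0.7, -0.1, 0.2]
gripper_width: 0.004
```

>>> {"api": "apply_moves", "payload": {"rows": [0, 0, 0, 0, 0.006, 0, 0, 0, 0, 0, 0, 0.006, 0, 0, 0, 0, 0, 0, 0, 0, 0]}}

```text
time: 10.65
tcp_pos: [0.5263, 0.1853, 0.0757]
eef_rot: [[-1.0, 0.024, -0.008], [0.024, 1.0, -0.011], [0.008, -0.011, -1.0]]
contact_force: [0.0, -0.4, -0.9]
gripper_width: 0.005
```

>>> {"api": "apply_moves", "payload": {"rows": [0, 0, 0, 0, 0.003, 0, 0, 0, 0, 0, 0, 0.002, 0, 0]}}

```text
time: 10.85
tcp_pos: [0.5268, 0.1907, 0.0768]
eef_rot: [[-1.0, 0.023, -0.007], [0.023, 1.0, -0.011], [0.006, -0.011, -1.0]]
contact_force: [0.4, 0.3, -0.8]
gripper_width: 0.004
```

>>> {"api": "apply_moves", "payload": {"rows": [0, 0, 0, 0, 0.002, 0, 0, 0, 0, 0, 0, 0.002, 0, 0]}}

```text
time: 11.05
tcp_pos: [0.5269, 0.1953, 0.0773]
eef_rot: [[-1.0, 0.023, -0.006], [0.023, 1.0, -0.011], [0.005, -0.011, -1.0]]
contact_force: [0.1, 0.3, -0.2]
gripper_width: 0.008
```

>>> {"api": "apply_moves", "payload": {"rows": [0, 0, 0, 0, 0.002, 0, 0, 0, 0, 0, 0, 0.002, 0, 0]}}

```text
time: 11.25
tcp_pos: [0.5269, 0.1997, 0.0774]
eef_rot: [[-1.0, 0.023, -0.006], [0.023, 1.0, -0.011], [0.005, -0.011, -1.0]]
contact_force: [0.7, -0.6, 0.9]
gripper_width: 0.005
```

>>> {"api": "apply_moves", "payload": {"rows": [0, 0, 0, 0, 0.002, 0, 0, 0, 0, 0, 0, 0.002, 0, 0]}}

```text
time: 11.45
tcp_pos: [0.5269, 0.2041, 0.0774]
eef_rot: [[-1.0, 0.023, -0.006], [0.023, 1.0, -0.011], [0.005, -0.011, -1.0]]
contact_force: [-0.4, 0.0, -0.0]
gripper_width: 0.007
```

>>> {"api": "apply_moves", "payload": {"rows": [0, 0, 0, 0, 0.002, 0, 0, 0, 0, 0, 0, 0.002, 0, 0]}}

```text
time: 11.65
tcp_pos: [0.5269, 0.2084, 0.0773]
eef_rot: [[-1.0, 0.023, -0.006], [0.023, 1.0, -0.011], [0.006, -0.011, -1.0]]
contact_force: [-0.9, 0.7, -0.2]
gripper_width: 0.003
```

```bash
cat > m.py <<'E'
from h import *
I=manip.read_camera("scene");s=manip.state()
g=cv2.GaussianBlur(I,(0,0),.7).astype(int)
r=[c for c in red(I)]
print("red",r,"tcp",s["tcp_pos"].round(4),"F",s["contact_force"].round(1),s["time"])
# tube displacement from outer (right) edge of the block top, rows 150-160
f=I.astype(int).sum(2)[150:165].mean(0)[455:520];d=np.gradient(f);print("right edge",455+np.argmax(abs(d)),f.astype(int)[::4])
E
python3 m.py
```

```text
red [([279.67, 165.07], [277, 164, 6, 3, 15])] tcp [0.5269 0.2086 0.0773] F [ 0.1 -0.3  0.2] 11.7
right edge 479 [195 193 194 194 195 194 248 299 298 298 300 302 303 305 306 306 306]
```

>>> {"api": "apply_moves", "payload": {"rows": [0, 0, 0, 0, 0.002, 0, 0, 0, 0, 0, 0, 0.002, 0, 0]}}

```text
time: 11.9
tcp_pos: [0.5269, 0.2128, 0.0773]
eef_rot: [[-1.0, 0.023, -0.006], [0.023, 1.0, -0.011], [0.006, -0.011, -1.0]]
contact_force: [0.0, -4.6, -1.2]
gripper_width: 0.004
```

>>> {"api": "apply_moves", "payload": {"rows": [0, 0, 0, 0, 0.002, 0, 0, 0, 0, 0, 0, 0.002, 0, 0]}}

```text
time: 12.1
tcp_pos: [0.5269, 0.2158, 0.0773]
eef_rot: [[-1.0, 0.022, -0.006], [0.023, 1.0, -0.013], [0.006, -0.013, -1.0]]
contact_force: [0.6, -6.2, 1.1]
gripper_width: 0.003
```

```bash
python3 m.py
```

```text
red [([281.6, 165.2], [279, 164, 6, 3, 15])] tcp [0.527  0.2161 0.0773] F [-0.3 -4.3  0.4] 12.15
right edge 481 [193 194 195 195 195 194 195 293 298 300 301 303 303 305 305 305 304]
```

Pushing works at 4–6 N, and the button moves with the finger (tube at about 20 mm by image scale). I'll continue.

>>> {"api": "apply_moves", "payload": {"rows": [0, 0, 0, 0, 0.002, 0, 0, 0, 0, 0, 0, 0.002, 0, 0, 0, 0, 0, 0, 0.002, 0, 0, 0, 0, 0, 0, 0.002, 0, 0, 0, 0, 0, 0, 0.002, 0, 0, 0, 0, 0, 0, 0.002, 0, 0, 0, 0, 0, 0, 0.002, 0, 0, 0, 0, 0, 0, 0.002, 0, 0]}}

```text
time: 12.95
tcp_pos: [0.5273, 0.2271, 0.0774]
eef_rot: [[-1.0, 0.022, -0.008], [0.023, 1.0, -0.021], [0.007, -0.021, -1.0]]
contact_force: [0.8, -6.0, 0.0]
gripper_width: 0.002
```

>>> {"api": "apply_moves", "payload": {"rows": [0, 0, 0, 0, 0.002, 0, 0, 0, 0, 0, 0, 0.002, 0, 0, 0, 0, 0, 0, 0.002, 0, 0]}}

```text
time: 13.25
tcp_pos: [0.5274, 0.2312, 0.0774]
eef_rot: [[-1.0, 0.022, -0.008], [0.023, 0.999, -0.024], [0.008, -0.024, -1.0]]
contact_force: [0.8, -6.5, 0.5]
gripper_width: 0.006
```

```bash
python3 m.py
```

```text
red [([292.12, 166.0], [289, 165, 7, 3, 16])] tcp [0.5274 0.2314 0.0774] F [ 1.1 -4.5  1. ] 13.3
right edge 492 [192 193 195 194 194 197 194 198 193 220 300 303 303 302 306 305 306]
```

>>> {"api": "apply_moves", "payload": {"rows": [0, 0, 0, 0, 0.002, 0, 0, 0, 0, 0, 0, 0.002, 0, 0, 0, 0, 0, 0, 0.002, 0, 0, 0, 0, 0, 0, 0.002, 0, 0]}}

```text
time: 13.7
tcp_pos: [0.5275, 0.2369, 0.0774]
eef_rot: [[-1.0, 0.022, -0.009], [0.023, 0.999, -0.028], [0.009, -0.028, -1.0]]
contact_force: [1.2, -6.1, 1.1]
gripper_width: 0.004
```

>>> {"api": "apply_moves", "payload": {"rows": [0, 0, 0, 0, 0.002, 0, 0, 0, 0, 0, 0, 0.002, 0, 0]}}

```text
time: 13.9
tcp_pos: [0.5276, 0.2397, 0.0775]
eef_rot: [[-1.0, 0.022, -0.01], [0.023, 0.999, -0.03], [0.009, -0.03, -1.0]]
contact_force: [0.9, -5.6, 0.5]
gripper_width: 0.004
```

```bash
python3 m.py
```

```text
red [([297.73, 166.07], [295, 165, 7, 3, 15]), ([299.67, 169.67], [299, 169, 2, 2, 3])] tcp [0.5276 0.24   0.0775] F [ 0.5 -2.6  0.7] 13.95
right edge 498 [181 196 195 193 194 192 196 197 194 195 190 280 302 303 305 303 303]
```

>>> {"api": "apply_moves", "payload": {"rows": [0, 0, 0, 0, 0.002, 0, 0, 0, 0, 0, 0, 0.0015, 0, 0]}}

```text
time: 14.15
tcp_pos: [0.5277, 0.2429, 0.0775]
eef_rot: [[-1.0, 0.023, -0.01], [0.023, 0.999, -0.031], [0.009, -0.031, -0.999]]
contact_force: [0.7, -1.7, 1.1]
gripper_width: 0.003
```

```bash
python3 m.py
```

```text
red [([299.6, 165.86], [296, 162, 8, 8, 35])] tcp [0.5277 0.2432 0.0774] F [ 0.7 -1.8 -0.1] 14.2
right edge 501 [131 195 194 196 196 194 197 195 196 198 196 220 303 304 304 305 306]
```

The red blob has jumped from 3 to 8 rows tall, so the button has snapped up in the next hole. I'll back off and lift clear.

>>> {"api": "apply_moves", "payload": {"rows": [0, 0, 0, 0, -0.006, 0, 0, 0, 0, 0, 0, -0.012, 0, 0, 0, 0, 0, 0, -0.008, 0.01, 0, 0, 0, 0, 0, 0, 0.03, 0, 0, 0, 0, 0, 0, 0.03, 0, 0, 0, 0, 0, 0, 0.04, 0, 0, 0, 0, 0, 0, 0, 0, 0, 0, 0, 0, 0, 0, 0]}}

```text
time: 15.0
tcp_pos: [0.5266, 0.212, 0.1941]
eef_rot: [[-1.0, 0.025, -0.01], [0.025, 0.999, -0.029], [0.009, -0.029, -1.0]]
contact_force: [-0.7, -0.2, -1.3]
gripper_width: 0.005
```

```bash
python3 m.py; python3 - <<'E'
from h import *
I=manip.read_camera("scene");im=I[110:310,150:500]
cv2.imwrite("pics/c9.png",cv2.convertScaleAbs(cv2.resize(im,None,fx=2.2,fy=2.2,interpolation=3)[:,:,::-1],alpha=2))
E
```

```text
red [([299.71, 163.36], [297, 162, 6, 4, 14]), ([300.36, 168.0], [297, 166, 7, 4, 14])] tcp [0.5269 0.2121 0.1943] F [ 0.1 -0.1 -0. ] 15.05
right edge 500 [175 180 181 180 180 182 178 180 182 182 180 198 278 279 281 280 279]
```

View pics/c9.png

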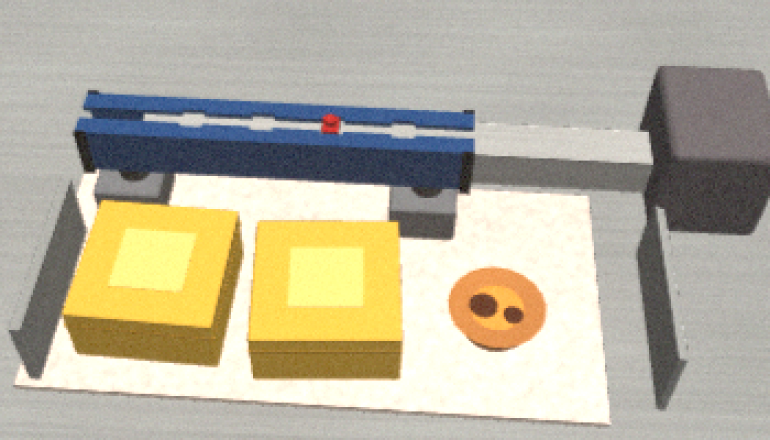

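The final picture shows the button up at crop (331,124) in the third of four holes, one hole on from the start, with the hole behind it free. The cartons and tart look unmoved, and the arm is clear.

```bash
python3 -c "
from cell import manip
print(manip.finish_job())"
```

```text
the job is handed in; nothing more can be done
None
```

The guide is one hole wider: the red button is snapped up in the very next hole, and the job is handed in. No verdict was reported.

**What I did:** With closed fingers I felt down to the button and pressed it flush. I dragged it about 16 mm by friction so the wall held it down, then lifted off. I then pushed the grey block outward at 4–6 N until the button snapped up, backed off and lifted clear.

**Last checks, at 15 s of the 42 s allowed:**
- **Position:** the button is up one hole on from its start. It moved about 31 px in the image, with holes about 32 px apart, so about 49 mm.
- **Bay items:** the cartons and the tart in the bay look unmoved. I did not re-check the other things on the counter, but the arm went nowhere near them.
- **Contact:** the arm is clear, and the measured force is about zero.

**Disagreements and limits:**
- **Fingertip height:** the closed fingertips were about 33 mm higher than the reported tool position. I saw this in the camera and confirmed it by touch, so I set all heights from the felt contact.
- **Force peak:** the highest reading was 20.5 N, when the button bottomed. Forces were read only at the end of each move, so a brief higher peak between readings can't be ruled out.

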